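# Screen up, sample lid held open

### The arm

A 6-joint arm with a two-finger parallel gripper is mounted at the origin on the work surface. World frame = base frame: x ahead of the robot, y to its left, z up, the work surface at z = 0. Lengths are in mm, angles in rad, forces in N, time in s.
With the tool pointing down it reaches from about 250 to 775 mm from the base axis. Payload 4 kg.
Tool frame: the origin (TCP) lies on the centre line of the jaws, within the pads' length; the fingertips stand 22 mm ahead of it and the grasp point (between the pads) lies 3 mm ahead of it; x points along the fingers, y is the direction in which the jaws open and shut, and the axes are right-handed (so a half turn about x gives the same grasp; the last joint's range is limited). The gripper opens to 85 mm and grips with 20 to 120 N. Pads are 22 mm wide; open, the fingers measure 114 mm over their backs; the gripper's body (76 mm by 85 mm) begins 54 mm behind the grasp point. The pads swing forward as they close: fully open they stand 13 mm farther back than shut.
Start: joints at [-1.442, 0.087, 1.371, -0, 1.684, -0.103], TCP at [126.347, -535.305, 253.341] pointing down, gripper open.
Joint ranges: [-3.1, 3.1], [-0.76, 2.03], [0.27, 2.55], [-1.08, 4.22], [0.17, 2.65], [-2.57, 2.57]. Speed limits (rad/s): [2.79, 2.79, 3.14, 3.14, 3.14, 3.14].

### API

Orientations are given as a rotation vector (axis times angle).
In Python, from bench import telemetry, viewer, order gives the robot as it stands.
- The arm moves only by the shell command python3 -m handwheel 'ROWS' [OPENING] [FORCE]. ROWS is JSON, a list of rows, each an object with "xyz": the shift along the tool's x, y, z in m, a list of three; "angular": the turn, a rotation vector about the tool's x, y, z in rad, a list of three. In form: [{"xyz": [dx, dy, dz], "angular": [wx, wy, wz]}, ...]. A call has 1 to 10 rows; each row shifts and turns the commanded pose from where the row before left it, along the tool's axes as they then stand; what a row does not reach is not made up. A row lasts 1/12 s, in which the tool goes at most 41.7 mm and 7.16 degrees, less where a joint would pass 70% of its speed; a pose out of reach is approached as far as the arm can. A call with a gripper value outside its range is refused whole. OPENING is the opening, from 0 (shut) to 1 (fully open), set as the call begins (- or left out, the last holds). The fingers move at their own pace and stop on an object; FORCE is the grip in N (left out, the last holds). Time passes only in rows, so rows that do not move let the fingers close. It gives the time, the measured TCP pose, the force and the opening at its end, in the units of the state.
- telemetry.sense(): the state, without advancing time (a new reading comes with each control period).
- viewer.grab_frame(name): name is "side" or "top" or "wrist"; returns a dict with "img" (420x560x3 uint8, red, green, blue), "fov_y" (degrees; the focal length in pixels is half the picture's height over the tangent of half this angle, whatever the lens; pixels are square), "cx", "cy" (the principal point, pixels), "R" (3x3) and "t" (3): a world point X has camera coordinates R X + t; the wrist camera has in their place "hand_eye" (4x4, takes a point from camera to tool coordinates, whose origin is the TCP and whose axes are the tool frame's). Camera axes: x right, y down, z forward; pixel columns grow to the right and rows downward; lengths in mm; the calibration is good to about 2 mm. The wrist camera is an equidistant fisheye: a pixel r from the principal point sees the ray r / f radians off the axis. A picture is of the moment at which its call begins: read the wrist's pose just before it. There is no depth.
- order.job_done(): hands the job in, once; it reports no verdict.
Trained networks look in a picture, given as the dict that the camera call returned (one of the last four; its "shot" number tells which), for a name from the list of things; names that differ only in an ending like _2 or _b are one class to them, and where a whole thing is asked for, a point or a joint stands for the part that bears it (a point fixed in the world has none). Each returns a list of dicts, best first, with "p" (0 to 1); they miss things now and then, are a little off and sometimes report something else, mostly with a low value. They report only what shows in the picture. A call takes as long as a camera call.
- viewer.look_for(query, picture): "box" ([left, top, right, bottom] in pixels, round what is visible of it).
The state is a dict: "time_s": time; "q": joint angles; "joint_vel": joint speeds; "effort": joint torques, N m; "tool_pos": TCP position; "ee_rot": TCP orientation; "force": force on the tool from outside, world axes, zero at the start; "torque": the same for the moment, N m; "finger_gap": finger opening in mm.
Only numpy, scipy, OpenCV 4.12 (cv2) and the standard library are available. Lean on these libraries where they do the work, as an engineer would, in place of code of your own. Each camera call takes 0.05 s, during which the arm holds its last target. There are 200 camera calls.

### The job

Get the sample unit ready for a tube check: first tilt the console's flip-up screen up to 65 degrees from lying flat and let go of it, so that the readout stays up, then lift the sprung blue lid of the sample chamber to 50 degrees from closed and hold it there with the gripper fingers for a colleague to look in. Finish while still holding the lid still at that angle: it snaps shut if let go. Leave the mouse, the reagent bottle, the tip box and the tube rack where they stand.

Things in the scene. Friction and masses are not known exactly. Their poses are not given: they have to be found in the camera images.
- console: Control console, fixed to the bench: grey box 150 x 170 x 70 mm (x, y, z), origin at the centre of its underside; x points away from the operator towards the screen's hinge, z up. Its black flip-up screen lies on top. Console and chamber stand side by side about 0.4 m apart, either one on the left.
- screen_axis (a point): Middle of the screen's hinge line, on the console's far (+x) top edge, 73.5 mm above the bench and 75 mm from the console's centre. The hinge line runs along the console's y axis.
- screen_bar (a point): Middle of the screen's orange pull bar: round, 10 mm thick, 90 mm long, parallel to the hinge, 190 mm from the hinge line, 40 mm beyond the panel's front edge (35 mm of open space between), on a leg at each end. Panel 150 x 170 x 12 mm; the bar lies in its mid-plane, 6 mm above the hinge line when flat. The point turns with the screen.
- screen (a joint): Screen angle in rad: 0 lying flat on the console, growing as its front (-x) edge rises, stop at 1.9. Starts between 0 and 0.3. Stiff hinge (about 0.55 N m of friction; 3 to 6 N at the bar to raise it): it stays where it is left. 65 degrees = 1.134.
- chamber: Sample chamber, fixed to the bench: white open-topped box 170 x 170 x 90 mm with a tube block inside, origin at the centre of its underside; x axis points away from the operator towards the lid's hinge, z up.
- lid_axis (a point): Middle of the lid's hinge line, on the chamber's far (+x) top edge, 90.5 mm above the bench and 85 mm from the chamber's centre. The hinge line runs along the chamber's y axis.
- lid_bar (a point): Middle of the lid's red bar: round, 10 mm thick, 90 mm long, parallel to the hinge, 210 mm from the hinge line, 40 mm beyond the lid's front edge (35 mm of open space between), on a leg at each end. Lid panel 170 x 170 x 12 mm, blue frame, clear window; the bar lies in its mid-plane, 6 mm above the hinge line when closed. The point turns with the lid.
- lid (a joint): Lid angle in rad: 0 closed (the start), growing as its front (-x) edge rises, stop at 1.75. A spring and its weight (about 0.3 kg) pull it shut from any angle; 2 to 5 N at the bar lifts or holds it. The round bar can turn between the finger pads, so the gripper may keep pointing down. 50 degrees = 0.873.
- mouse: Black computer mouse, loose, 100 x 58 x 32 mm, origin at the centre of its underside, between the two units. Leave alone.
- reagent: Amber reagent bottle with blue cap, loose, 64 mm across, 150 mm tall, origin at the centre of its underside. Leave alone.
- tipbox: Green tip box with dark cover, loose, 122 x 87 x 73 mm, origin at the centre of its underside. Leave alone.
- rack: Yellow tube rack, loose, 150 x 60 x 50 mm with its tubes, origin at the centre of its underside, between the units, beyond the mouse. Leave alone.

How it is judged:
By the outcome, as a careful person would: the job done as asked, in the order asked, and still so for the second after the job is handed in, while the arm keeps its last pose, push and grip.
It also fails if it takes over 64 s, if anything falls off the work surface, if the arm or the gripper's body presses on something with over 40 N, if the wrist force passes 120 N, or if a joint passes its speed limit or range.

## Working session

There is one attempt and no reset: what is moved stays moved. The work goes in short steps, Python scripts to look and compute and a shell command to move; the robot and the scene stay as the last step left them, time stands still between calls to the robot, and variables do not carry over. Pictures are saved under pics/ and viewed, about 8 in all and at most 12, crops included, and the job is handed in when it is done.

```bash
mkdir -p pics
cat > h.py <<'E'
import numpy as np,cv2
from bench import telemetry,viewer,order
from scipy.spatial.transform import Rotation as Ro
def save(f,n): cv2.imwrite('pics/'+n,f['img'][:,:,::-1])
def foc(f): return f['img'].shape[0]/2/np.tan(np.radians(f['fov_y'])/2)
def ray(f,u,v,s=None):
    F=foc(f);d=np.array([u-f['cx'],v-f['cy']])
    if 'R' in f:
        R=np.array(f['R']);return -R.T@np.array(f['t']),(lambda w:w/np.linalg.norm(w))(R.T@np.array([d[0]/F,d[1]/F,1]))
    r=np.hypot(*d);th=r/F;c=np.array([*(d/max(r,1e-9)*np.sin(th)),np.cos(th)])
    H=np.array(f['hand_eye']);T=Ro.from_rotvec(s['ee_rot']).as_matrix()
    return T@H[:3,3]+np.array(s['tool_pos']),T@H[:3,:3]@c
def tri(rs):
    A=0;b=0
    for o,d in rs:
        P=np.eye(3)-np.outer(d,d);A=A+P;b=b+P@o
    return np.linalg.solve(A,b)
def atz(r,z): return r[0]+r[1]*(z-r[0][2])/r[1][2]
E
python3 - <<'E'
from h import *
s=telemetry.sense();print(s); print(Ro.from_rotvec(s['ee_rot']).as_matrix().round(3))
fs={n:viewer.grab_frame(n) for n in('side','top','wrist')}
for n,f in fs.items():
    save(f,n+'0.png');print(n,{k:f[k] for k in f if k!='img'})
    for q in ['console','screen_bar','screen','chamber','lid_bar','lid','mouse','reagent','tipbox','rack']:
        print(n,q,[(np.round(d['box']).tolist(),round(d['p'],2)) for d in viewer.look_for(q,f)[:2]])
cv2.imwrite('pics/a.png',np.vstack([fs['top']['img'],fs['side']['img']])[:,:,::-1][:, :])
E
```

```text
{'time_s': 0.0, 'q': array([-1.44211476e+00,  8.79386430e-02,  1.37232605e+00,  3.34950871e-05,
        1.68362100e+00, -1.03106578e-01]), 'joint_vel': array([ 0.00023488, -0.00085445,  0.0013085 ,  0.00180519, -0.00034024,
        0.00027943]), 'effort': array([-8.42384652e-04, -3.51869345e+01, -3.13273394e+01, -8.17524301e-05,
        1.08029810e-02,  5.20917325e-06]), 'tool_pos': array([ 126.28504548, -534.81326953,  252.11161361]), 'ee_rot': array([ 2.09958704,  0.24685222, -2.09957867]), 'force': array([-0.37754585, -0.42316663,  0.25188066]), 'torque': array([-0.06618107,  0.03250129,  0.0368551 ]), 'finger_gap': 85.85535180950659}
[[-0.     0.23  -0.973]
 [ 0.002 -0.973 -0.23 ]
 [-1.    -0.002 -0.   ]]
side {'fov_y': 48.491373806046724, 'cx': 276.2284038950388, 'cy': 210.9264019981955, 'R': array([[-0.99946305, -0.03077897, -0.01123664],
       [-0.01129865,  0.64564677, -0.76355261],
       [ 0.03075627, -0.76301567, -0.64564785]]), 't': array([ 582.00597186,   71.66317028, 1307.41847164]), 'shot': 1}
side console [([256.0, 150.0, 329.0, 217.0], 0.55)]
side screen_bar [([257.
[... 1459 characters left out ...]
), ([301.0, 191.0, 357.0, 259.0], 0.6)]
top rack [([269.0, 162.0, 286.0, 207.0], 0.83)]
wrist {'fov_y': 65.70646984690485, 'cx': 282.3429120839568, 'cy': 216.61257663539945, 'hand_eye': array([[ 7.89950685e-04, -3.05517786e-01,  9.52186042e-01,
        -1.20909193e+02],
       [ 9.99999606e-01, -1.43699190e-04, -8.75724906e-04,
         7.45614645e-01],
       [ 4.04377898e-04,  9.52186359e-01,  3.05517552e-01,
        -7.77884956e+01],
       [ 0.00000000e+00,  0.00000000e+00,  0.00000000e+00,
         1.00000000e+00]]), 'shot': 3}
wrist console []
wrist screen_bar []
wrist screen []
wrist chamber []
wrist lid_bar []
wrist lid []
wrist mouse []
wrist reagent []
wrist tipbox []
wrist rack []
```

Run:
```python
import cv2,numpy as np
t=cv2.imread('pics/top0.png')[155:285,110:460];s=cv2.imread('pics/side0.png')[110:330,190:350]
cv2.imwrite('pics/v1.png',cv2.resize(t,(800,297),interpolation=2))
t=cv2.resize(t,(800,297),interpolation=2);s=cv2.resize(s,None,fx=1.36,fy=1.36)
c=np.zeros((597,800,3),np.uint8);c[:297]=t;c[297:597,:s.shape[1]]=s[:300]
cv2.imwrite('pics/v1.png',c)
```

```text
Traceback (most recent call last):
ValueError: could not broadcast input array from shape (299,218,3) into shape (300,218,3)
```

View pics/v1.png

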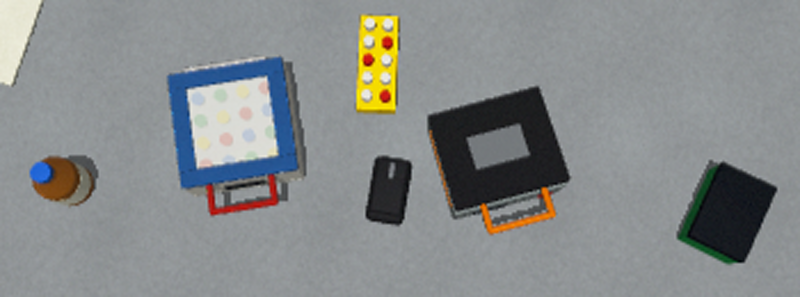

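Run:
```python
from h import *
fs={n:viewer.grab_frame(n) for n in('side','top')}
for nm,lo,hi,bt,bs in [('orange',(8,170,120),(20,255,255),(298,195,360,262),(250,145,335,220)),('red',(0,150,90),(6,255,255),(184,225,242,256),(215,235,325,330))]:
    rs={}
    for n,b in(('top',bt),('side',bs)):
        f=fs[n];h=cv2.cvtColor(f['img'],cv2.COLOR_RGB2HSV);m=cv2.inRange(h,lo,hi)
        if nm=='red': m|=cv2.inRange(h,(172,150,90),(180,255,255))
        k=np.zeros_like(m);k[b[1]:b[3],b[0]:b[2]]=1;v,u=np.nonzero(m*k);print(nm,n,len(u),u.min(),u.max(),v.min(),v.max())
        for z in (79.5,96.5,110,130): print(z,atz(ray(f,u.mean(),v.mean()),z).round())
        cv2.imwrite(f'pics/m_{nm}_{n}.png',m*k)
t=fs['top']['img'][185:265,175:365];s=fs['side']['img'][140:330,195:335]
c=np.zeros((600,800,3),np.uint8);c[:320,:760]=cv2.resize(t,None,fx=4,fy=4)
s=cv2.resize(fs['side']['img'][145:300,205:340],None,fx=1.8,fy=1.8);c[320:320+s.shape[0],:s.shape[1]]=s[:280]
cv2.imwrite('pics/v2.png',c[:,:,::-1])
```

```text
orange top 164 298 352 212 256
79.5 [ 474. -175.   80.]
96.5 [ 472. -173.   96.]
110 [ 471. -172.  110.]
130 [ 469. -170.  130.]
orange side 88 306 326 155 176
79.5 [ 457. -231.   80.]
96.5 [ 458. -207.   96.]
110 [ 460. -187.  110.]
130 [ 462. -158.  130.]
red top 137 200 231 232 248
79.5 [495. 205.  80.]
96.5 [493. 203.  96.]
110 [492. 201. 110.]
130 [490. 198. 130.]
red side 149 296 318 248 279
79.5 [494. 190.  80.]
96.5 [495. 206.  96.]
110 [496. 219. 110.]
130 [497. 238. 130.]
```

View pics/v2.png

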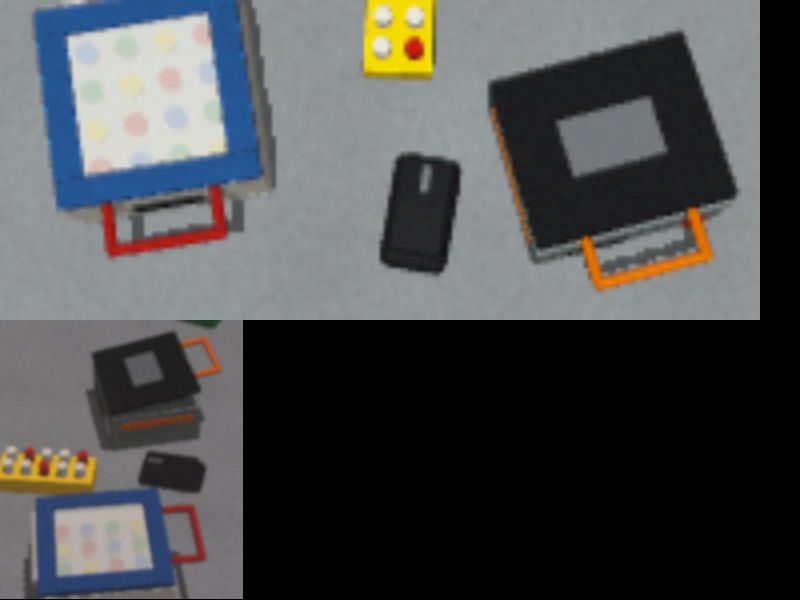

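Run:
```python
from h import *
T=viewer.grab_frame('top');S=viewer.grab_frame('side')
for n,a,b in [('orange',((324.5,256),(325.6,172.8)),((352,249.25),(319.4,156.1))),('red',((202.75,247.5),(317.2,277.8)),((231,244),(312.2,249.4)))]:
    P=[tri([ray(T,*x[0]),ray(S,*x[1])]) for x in(a,b)]
    d=P[1]-P[0];print(n,np.round(P),((P[0]+P[1])/2).round(),np.linalg.norm(d).round(),'yaw',np.arctan2(d[0],-d[1]).round(3))
```

```text
orange [[ 440. -150.  107.]
 [ 457. -239.  106.]] [ 448. -194.  107.] 91.0 yaw 0.187
red [[479. 246.  93.]
 [488. 154.  93.]] [483. 200.  93.] 93.0 yaw 0.096
```

```bash
python3 -m handwheel '[{"xyz":[0.003,-0.0184,-0.028],"angular":[0,0,0]},{"xyz":[0.003,-0.0184,-0.028],"angular":[0,0,0]},{"xyz":[0.003,-0.0184,-0.028],"angular":[0,0,0]},{"xyz":[0.003,-0.0184,-0.028],"angular":[0,0,0]},{"xyz":[0.003,-0.0184,-0.028],"angular":[0,0,0]},{"xyz":[0.003,-0.0184,-0.028],"angular":[0,0,0]},{"xyz":[0.003,-0.0184,-0.028],"angular":[0,0,0]},{"xyz":[0.003,-0.0184,-0.028],"angular":[0,0,0]},{"xyz":[0.003,-0.0184,-0.028],"angular":[0,0,0]},{"xyz":[0.003,-0.0184,-0.028],"angular":[0,0,0]}]'
python3 -m handwheel '[{"xyz":[0.003,-0.0184,-0.028],"angular":[0,0,0]},{"xyz":[0.003,-0.0184,-0.028],"angular":[0,0,0]},{"xyz":[0.003,-0.0184,-0.028],"angular":[0,0,0]},{"xyz":[0.003,-0.0184,-0.028],"angular":[0,0,0]},{"xyz":[0,0,0],"angular":[-0.12,0,0]},{"xyz":[0,0,0],"angular":[-0.12,0,0]},{"xyz":[0,0,0],"angular":[-0.12,0,0]},{"xyz":[0,0,0],"angular":[-0.12,0,0]},{"xyz":[0,0,0],"angular":[-0.12,0,0]},{"xyz":[0,0,0],"angular":[-0.12,0,0]}]'
python3 -m handwheel '[{"xyz":[0,0,0],"angular":[-0.12,0,0]},{"xyz":[0,0,0],"angular":[-0.12,0,0]},{"xyz":[0,0,0],"angular":[-0.12,0,0]},{"xyz":[0,0,0],"angular":[-0.12,0,0]},{"xyz":[0,0,0],"angular":[-0.12,0,0]},{"xyz":[0,0,0],"angular":[-0.12,0,0]},{"xyz":[0,0,0],"angular":[-0.08,0,0]},{"xyz":[0,0,0],"angular":[0,0,0]}]'
python3 - <<'E'
from h import *
s=telemetry.sense();f=viewer.grab_frame('wrist');save(f,'w1.png');print(s['q'],s['tool_pos']);print(Ro.from_rotvec(s['ee_rot']).as_matrix().round(3))
E
```

```text
time_s: 2.68
tool_pos: [357.5, -290.5, 223.5]
ee_rot: [2.099, 0.243, -2.098]
force: [0.7, -0.4, 0.3]
finger_gap: 85.5
time_s: 3.52
tool_pos: [448.7, -194.4, 211.3]
ee_rot: [1.645, 0.854, -1.645]
force: [-0.2, -0.7, -0.6]
finger_gap: 85.7
time_s: 4.18
tool_pos: [448.7, -194.6, 211.4]
ee_rot: [1.074, 1.29, -1.074]
force: [-0.2, 0.2, -0.9]
finger_gap: 85.1
[-5.25082987e-01 -3.71004960e-02  1.58071169e+00 -7.86612269e-05
  1.59770350e+00 -7.07255045e-01] [ 448.69971791 -194.5609607   211.41370058]
[[ 0.     0.983  0.181]
 [-0.     0.181 -0.983]
 [-1.     0.     0.   ]]
```

View pics/w1.png

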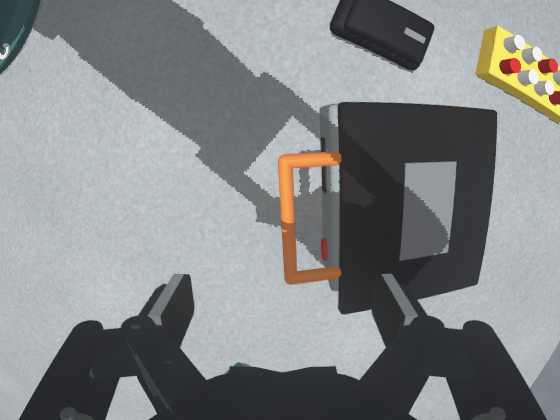

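Run:
```python
from h import *
s=telemetry.sense();f=viewer.grab_frame('wrist');T=viewer.grab_frame('top');S=viewer.grab_frame('side')
a=ray(f,287,162,s);b=ray(f,291,277,s)
for z in(100,107,114):
    P=atz(a,z),atz(b,z);d=P[1]-P[0];print(z,P[0].round(),P[1].round(),np.linalg.norm(d).round(1),np.arctan2(d[0],-d[1]).round(3),((P[0]+P[1])/2).round(1))
print(tri([a,ray(T,324.5,256),ray(S,325.6,172.8)]),tri([b,ray(T,352,249.25),ray(S,319.4,156.1)]))
print('panel edge', [atz(ray(f,*p,s),z).round() for p,z in (((340,104),100),((340,312),100))])
# far top corners
print('far', [atz(ray(f,*p,s),83).round() for p in ((497,110),(477,284))])
```

```text
100 [ 444. -150.  100.] [ 464. -241.  100.] 92.4 0.218 [ 453.7 -195.5  100. ]
107 [ 443. -149.  107.] [ 463. -237.  107.] 89.6 0.218 [ 453.1 -193.2  107. ]
114 [ 443. -148.  114.] [ 462. -233.  114.] 86.8 0.218 [ 452.5 -190.9  114. ]
[ 440.92506066 -149.4454323   107.03748784] [ 458.64292168 -237.68157437  107.24368323]
panel edge [array([ 473., -102.,  100.]), array([ 512., -268.,  100.])]
far [array([617., -67.,  83.]), array([ 655., -232.,   83.])]
```

```bash
python3 -m handwheel '[{"xyz":[0,0.0033,-0.0008],"angular":[-0.046,0,0]},{"xyz":[0.015,0,0],"angular":[0,0,0]},{"xyz":[0.015,0,0],"angular":[0,0,0]},{"xyz":[0.01,0,0],"angular":[0,0,0]},{"xyz":[0,0,0],"angular":[0,0,0]},{"xyz":[0,0,0],"angular":[0,0,0]}]' 0.35 40
python3 - <<'E'
from h import *
s=telemetry.sense();f=viewer.grab_frame('wrist');save(f,'w2.png');print(s['tool_pos'],s['finger_gap']);print(Ro.from_rotvec(s['ee_rot']).as_matrix().round(3))
E
```

```text
time_s: 4.88
tool_pos: [451.5, -193.0, 170.8]
ee_rot: [1.041, 1.309, -1.041]
force: [-0.4, 0.7, 0.4]
finger_gap: 29.7
[ 451.45054478 -192.9867576   170.76200502] 29.67898134046736
[[-0.001  0.974  0.225]
 [ 0.001  0.225 -0.974]
 [-1.    -0.001 -0.001]]
```

View pics/w2.png

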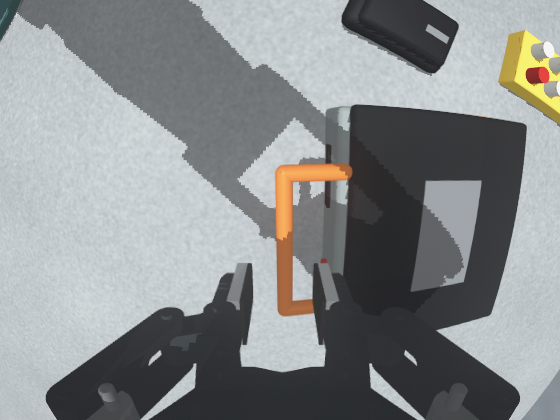

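```bash
python3 -m handwheel '[{"xyz":[0.01,0.0005,0],"angular":[0,0,0]},{"xyz":[0.01,0,0],"angular":[0,0,0]},{"xyz":[0.01,0,0],"angular":[0,0,0]},{"xyz":[0.01,0,0],"angular":[0,0,0]},{"xyz":[0.01,0,0],"angular":[0,0,0]},{"xyz":[0.01,0,0],"angular":[0,0,0]},{"xyz":[0,0,0],"angular":[0,0,0]}]'
python3 - <<'E'
from h import *
s=telemetry.sense();f=viewer.grab_frame('wrist');save(f,'w3.png');print(s['tool_pos'],s['force'])
E
```

```text
time_s: 5.52
tool_pos: [450.7, -192.2, 108.1]
ee_rot: [1.04, 1.314, -1.042]
force: [-0.5, 0.8, -0.4]
finger_gap: 30.1
[ 450.68403141 -192.19047021  108.11098136] [-0.49506201  0.79158955 -0.42238687]
```

View pics/w3.png

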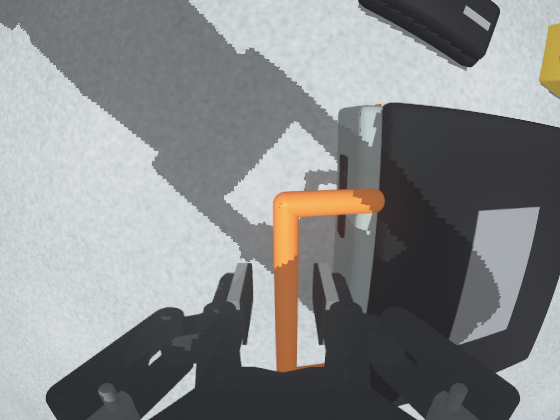

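```bash
python3 -m handwheel '[{"xyz":[0,0,0],"angular":[0,0,0]},{"xyz":[0,0,0],"angular":[0,0,0]},{"xyz":[0,0,0],"angular":[0,0,0]},{"xyz":[0,0,0],"angular":[0,0,0]}]' 0 60
python3 - <<'E'
from h import *
f=viewer.grab_frame('wrist');s=telemetry.sense()
r=[1.04,1.311,-1.041]
print(tri([ray(f,285,203,dict(tool_pos=[450.7,-192.2,108.1],ee_rot=r)),ray(f,285,172,dict(tool_pos=[451.5,-193,170.8],ee_rot=r)),ray(f,287,162,dict(tool_pos=[448.7,-194.6,211.4],ee_rot=[1.074,1.29,-1.074]))]))
print(s['tool_pos'],s['force'],s['finger_gap'])
E
```

```text
time_s: 5.9
tool_pos: [452.5, -193.3, 111.9]
ee_rot: [1.04, 1.307, -1.04]
force: [-1.0, -0.0, -0.6]
finger_gap: 8.1
[ 442.38651305 -149.56524138  104.53950362]
[ 452.48528963 -193.28023913  111.86311007] [-1.17109019  0.37732615 -0.06880751] 8.073984010525997
```

```bash
python3 -m handwheel '[{"xyz":[-0.009,0.002,0],"angular":[0,0,0]},{"xyz":[-0.0093,0.0021,0],"angular":[0,0,0]},{"xyz":[-0.018,0.006,0],"angular":[0,0,0]},{"xyz":[-0.0172,0.0077,0],"angular":[0,0,0]},{"xyz":[-0.0163,0.0094,0],"angular":[0,0,0]},{"xyz":[0,0,0],"angular":[0,0,0]}]'
```

```text
time_s: 6.45
tool_pos: [481.2, -186.4, 184.8]
ee_rot: [1.041, 1.304, -1.036]
force: [1.8, 1.3, 0.2]
finger_gap: 8.0
```

```bash
python3 -m handwheel '[{"xyz":[-0.0155,0.011,0],"angular":[0,0,0]},{"xyz":[-0.0142,0.0124,0],"angular":[0,0,0]},{"xyz":[-0.0129,0.0137,0],"angular":[0,0,0]},{"xyz":[-0.0115,0.015,0],"angular":[0,0,0]},{"xyz":[-0.0099,0.0161,0],"angular":[0,0,0]},{"xyz":[-0.0041,0.0083,0],"angular":[0,0,0]},{"xyz":[-0.0041,0.0086,0],"angular":[0,0,0]},{"xyz":[0,0,0],"angular":[0,0,0]},{"xyz":[0,0,0],"angular":[0,0,0]}]'
python3 - <<'E'
from h import *
s=telemetry.sense();print(s['tool_pos'],s['force'],s['finger_gap'])
T=viewer.grab_frame('top');S=viewer.grab_frame('side')
c=np.hstack([cv2.resize(T['img'][170:280,280:380],None,fx=4,fy=4),cv2.resize(S['img'][90:200,230:330],None,fx=4,fy=4)])
cv2.imwrite('pics/v4.png',c[:,:,::-1])
E
```

```text
time_s: 7.2
tool_pos: [561.1, -167.3, 254.8]
ee_rot: [1.04, 1.309, -1.04]
force: [-2.7, 2.1, 5.2]
finger_gap: 7.8
[ 561.0831103  -167.31059845  254.75474282] [-2.74387028  2.05252327  5.23694571] 7.788242883808992
```

View pics/v4.png

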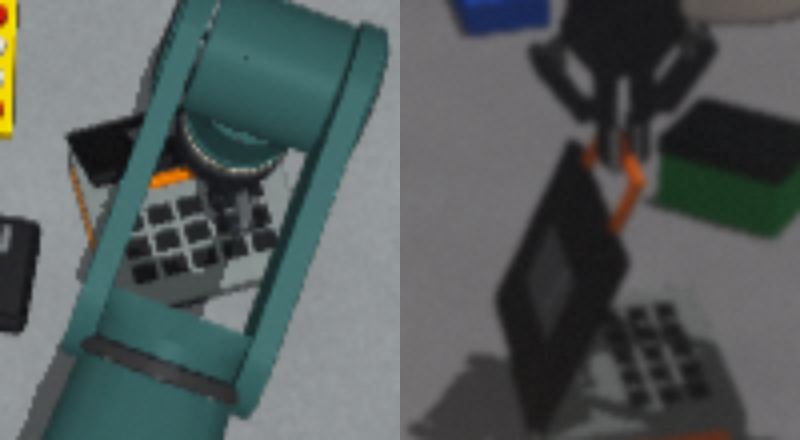

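```bash
python3 -m handwheel '[{"xyz":[0,0,0],"angular":[0,0,0]},{"xyz":[0,0,0],"angular":[0,0,0]},{"xyz":[0,0,0],"angular":[0,0,0]},{"xyz":[0,0,0],"angular":[0,0,0]},{"xyz":[-0.01,0,0],"angular":[0,0,0]},{"xyz":[-0.02,0,0],"angular":[0,0,0]},{"xyz":[-0.03,0,0],"angular":[0,0,0]},{"xyz":[-0.03,0,0],"angular":[0,0,0]},{"xyz":[0,0,0],"angular":[0,0,0]},{"xyz":[0,0,0],"angular":[0,0,0]}]' 0.4
python3 - <<'E'
from h import *
s=telemetry.sense();print(s['tool_pos'],s['force'],s['finger_gap'],s['q'])
f=viewer.grab_frame('wrist');save(f,'w5.png');S=viewer.grab_frame('side')
c=np.hstack([f['img'],cv2.resize(S['img'][90:230,230:350],(240,280))[:, :] .repeat(1,0) if 0 else np.vstack([cv2.resize(S['img'][90:230,230:350],(240,280)),np.zeros((140,240,3),np.uint8)])])
cv2.imwrite('pics/v5.png',c[:,:,::-1])
E
```

```text
time_s: 8.13
tool_pos: [562.5, -168.1, 347.1]
ee_rot: [1.041, 1.301, -1.038]
force: [-0.1, 0.7, 0.0]
finger_gap: 34.0
[ 562.47187174 -168.12511998  347.1418801 ] [-0.10994238  0.65529895  0.00697746] 33.999745864174095 [-3.86998844e-01  1.68486689e-01  1.09601121e+00 -2.95718442e-05
  1.87005284e+00 -6.13977794e-01]
```

View pics/v5.png

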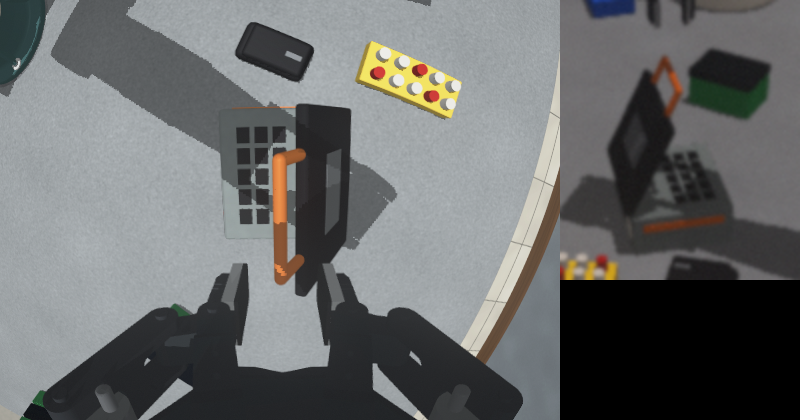

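Run:
```python
from h import *
s=telemetry.sense();f=viewer.grab_frame('wrist');S=viewer.grab_frame('side')
P=[tri([ray(f,*a,s),ray(S,*b)]) for a,b in (((280.5,159),(289.5,134)),((282,276),(284,120)))]
m=(P[0]+P[1])/2;print(np.round(P),m)
u=np.array([np.cos(.228),np.sin(.228)])
h=np.array([452.5,-193.3])+u*190.1*np.cos(.166);r=(h-m[:2])@u
print('hinge',h,'a from pos',np.degrees(np.arctan2(m[2]-73.5,r)-.0315),np.hypot(m[2]-73.5,r))
```

```text
[[ 548. -120.  255.]
 [ 566. -203.  251.]] [ 557.3118487  -161.65271101  252.74485382]
hinge [ 635.134728   -150.92240554] a from pos 64.6155666460088 195.57431122301088
```

```bash
python3 -m handwheel '[{"xyz":[0,0.0005,-0.02],"angular":[0,0,0]},{"xyz":[0,0.001,-0.036],"angular":[0,0,0]},{"xyz":[0,0.001,-0.04],"angular":[0,0,0]},{"xyz":[0,0.001,-0.04],"angular":[0,0,0]},{"xyz":[0,0.001,-0.04],"angular":[0,0,0]},{"xyz":[0,0.001,-0.04],"angular":[0,0,0]},{"xyz":[0,0.001,-0.04],"angular":[0,0,0]},{"xyz":[0,0.001,-0.04],"angular":[0,0,0]},{"xyz":[0,0.001,-0.04],"angular":[0,0,0]},{"xyz":[0,0.001,-0.04],"angular":[0,0,0]}]'
python3 -m handwheel '[{"xyz":[0.03,0,0],"angular":[0.06,0,0]},{"xyz":[0.035,0,0],"angular":[0.06,0,0]},{"xyz":[0.035,0,0],"angular":[0,0,0]},{"xyz":[0.03,0,0],"angular":[0,0,0]},{"xyz":[0,0,0],"angular":[0,0,0]},{"xyz":[0,0,0],"angular":[0,0,0]}]' 0.35
python3 - <<'E'
from h import *
s=telemetry.sense();f=viewer.grab_frame('wrist');save(f,'w6.png');print(s['tool_pos'],s['ee_rot'],s['q'],s['force']);print(Ro.from_rotvec(s['ee_rot']).as_matrix().round(3))
E
```

```text
time_s: 9.17
tool_pos: [485.1, 202.4, 341.8]
ee_rot: [1.039, 1.309, -1.042]
force: [0.6, 0.9, -0.6]
finger_gap: 34.3
time_s: 9.67
tool_pos: [484.7, 200.3, 210.5]
ee_rot: [1.126, 1.262, -1.136]
force: [-0.2, 0.1, 1.2]
finger_gap: 29.8
[484.72933867 200.2845919  210.47339329] [ 1.12558272  1.26157183 -1.13550452] [ 2.83758386e-01  4.73804701e-02  1.49772879e+00 -1.06991121e-04
  1.60331821e+00  1.76658249e-01] [-0.24513432  0.10415395  1.19282264]
[[-0.007  0.994  0.107]
 [-0.002  0.107 -0.994]
 [-1.    -0.007  0.001]]
```

View pics/w6.png

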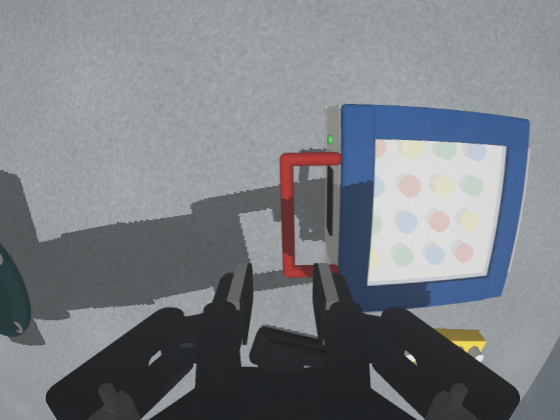

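Run:
```python
from h import *
s=telemetry.sense();f=viewer.grab_frame('wrist');T=viewer.grab_frame('top')
a=ray(f,287,160,s);b=ray(f,290,271,s)
for z in(90,96.5,103):
    P=atz(a,z),atz(b,z);d=P[1]-P[0];print(z,P[0].round(),P[1].round(),np.linalg.norm(d).round(1),np.arctan2(d[0],-d[1]).round(3),((P[0]+P[1])/2).round(1))
P=[atz(ray(f,*p,s),102.5) for p in((341,106),(338,309),(527,118),(503,296))];print(np.round(P))
for i in(0,2): d=P[i+1]-P[i];print(np.arctan2(d[0],-d[1]))
print(s['tool_pos'])
```

```text
90 [485. 245.  90.] [497. 153.  90.] 93.0 0.138 [491.  198.8  90. ]
96.5 [484. 246.  96.] [497. 156.  96.] 90.5 0.138 [490.7 200.8  96.5]
103 [484. 247. 103.] [496. 159. 103.] 88.0 0.138 [490.3 202.9 103. ]
[[518. 290. 102.]
 [542. 126. 102.]
 [686. 315. 102.]
 [715. 144. 102.]]
0.14454230706194102
0.17200109364643704
[486.32225729 200.64127698 213.45613575]
```

```bash
python3 -m handwheel '[{"xyz":[0.01,0.0032,0],"angular":[-0.037,0,0]},{"xyz":[0.02,0,0],"angular":[0,0,0]},{"xyz":[0.02,0,0],"angular":[0,0,0]},{"xyz":[0.01,0,0],"angular":[0,0,0]},{"xyz":[0,0,0],"angular":[0,0,0]},{"xyz":[0,0,0],"angular":[0,0,0]},{"xyz":[0,0,0],"angular":[0,0,0]}]'
python3 - <<'E'
from h import *
s=telemetry.sense();f=viewer.grab_frame('wrist');save(f,'w7.png');print(s['tool_pos'],s['ee_rot'],s['force']);print(Ro.from_rotvec(s['ee_rot']).as_matrix().round(3))
E
```

```text
time_s: 10.4
tool_pos: [490.7, 201.3, 155.5]
ee_rot: [1.105, 1.272, -1.1]
force: [0.3, 0.1, 0.3]
finger_gap: 29.8
[490.68500949 201.34810811 155.50049688] [ 1.10477159  1.2716711  -1.09958897] [0.31187564 0.0818871  0.27526821]
[[ 0.004  0.99   0.143]
 [ 0.001  0.143 -0.99 ]
 [-1.     0.004 -0.   ]]
```

View pics/w7.png

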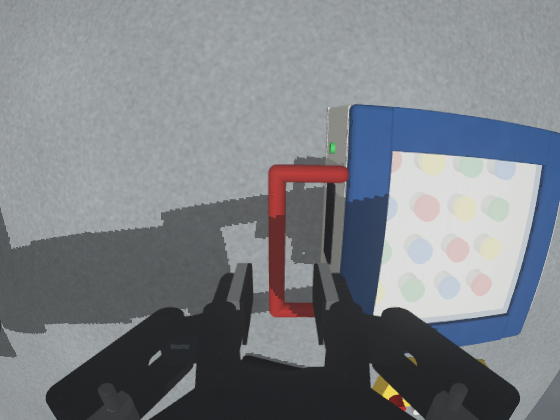

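```bash
python3 -m handwheel '[{"xyz":[0.005,-0.0025,0.001],"angular":[0,0,0]},{"xyz":[0.012,0,0],"angular":[0,0,0]},{"xyz":[0.012,0,0],"angular":[0,0,0]},{"xyz":[0.012,0,0],"angular":[0,0,0]},{"xyz":[0.008,0,0],"angular":[0,0,0]},{"xyz":[0.004,0,0],"angular":[0,0,0]},{"xyz":[0,0,0],"angular":[0,0,0]},{"xyz":[0,0,0],"angular":[0,0,0]},{"xyz":[0,0,0],"angular":[0,0,0]}]'
python3 - <<'E'
from h import *
s=telemetry.sense();f=viewer.grab_frame('wrist');save(f,'w8.png');print(s['tool_pos'],s['ee_rot'],s['force'])
E
```

```text
time_s: 11.2
tool_pos: [487.6, 199.8, 100.8]
ee_rot: [1.103, 1.273, -1.102]
force: [1.5, 1.8, -0.2]
finger_gap: 29.9
[487.61341542 199.83466958 100.76194059] [ 1.10308045  1.27324563 -1.10167094] [ 1.49775598  1.7614294  -0.16605481]
```

View pics/w8.png

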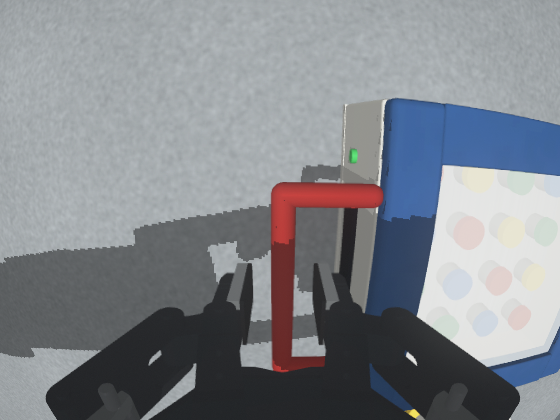

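```bash
python3 -m handwheel '[{"xyz":[0,0,0],"angular":[0,0,0]},{"xyz":[0,0,0],"angular":[0,0,0]},{"xyz":[0,0,0],"angular":[0,0,0]},{"xyz":[0,0,0],"angular":[0,0,0]},{"xyz":[0,0,0],"angular":[0,0,0]},{"xyz":[0,0,0],"angular":[0,0,0]}]' 0 80
python3 - <<'E'
from h import *
f=viewer.grab_frame('wrist');s=telemetry.sense()
print(tri([ray(f,283,195,dict(tool_pos=[487.6,199.8,100.8],ee_rot=[1.103,1.273,-1.102])),ray(f,277,173,dict(tool_pos=[490.7,201.3,155.5],ee_rot=[1.105,1.272,-1.1])),ray(f,287,160,dict(tool_pos=[484.7,200.3,210.5],ee_rot=[1.126,1.262,-1.136]))]))
print(s['tool_pos'],s['force'],s['finger_gap'])
E
```

```text
time_s: 11.75
tool_pos: [487.5, 199.8, 100.8]
ee_rot: [1.103, 1.273, -1.102]
force: [-1.3, 0.9, 3.3]
finger_gap: 7.0
[481.31803074 245.56774362  95.62333178]
[487.49334317 199.7953766  100.80437605] [-0.89730145 -1.05247115  3.16892194] 7.001614822467682
```

```bash
python3 -m handwheel '[{"xyz":[-0.0076,0.0004,0],"angular":[0,0,0]},{"xyz":[-0.0076,0.0006,0],"angular":[0,0,0]},{"xyz":[-0.0151,0.0021,0],"angular":[0,0,0]},{"xyz":[-0.0149,0.0032,0],"angular":[0,0,0]},{"xyz":[-0.0147,0.0043,0],"angular":[0,0,0]},{"xyz":[-0.0143,0.0053,0],"angular":[0,0,0]},{"xyz":[-0.0139,0.0064,0],"angular":[0,0,0]},{"xyz":[0,0,0],"angular":[0,0,0]},{"xyz":[0,0,0],"angular":[0,0,0]}]'
python3 -m handwheel '[{"xyz":[-0.0134,0.0073,0],"angular":[0,0,0]},{"xyz":[-0.0128,0.0083,0],"angular":[0,0,0]},{"xyz":[-0.0122,0.0092,0],"angular":[0,0,0]},{"xyz":[-0.0115,0.0101,0],"angular":[0,0,0]},{"xyz":[-0.0107,0.0109,0],"angular":[0,0,0]},{"xyz":[-0.005,0.0057,0],"angular":[0,0,0]},{"xyz":[-0.0049,0.0059,0],"angular":[0,0,0]},{"xyz":[0,0,0],"angular":[0,0,0]},{"xyz":[0,0,0],"angular":[0,0,0]},{"xyz":[0,0,0],"angular":[0,0,0]}]'
python3 - <<'E'
from h import *
s=telemetry.sense();p=s['tool_pos'];print(p,s['force'],s['finger_gap'])
d=p-np.array([487.5,199.8,100.8]);h=np.hypot(*d[:2]);c=np.hypot(h,d[2]);D=2*np.arcsin(c/420.2)
print('dx,dz',h,d[2],'delta deg',np.degrees(D),'end from dir',np.degrees(np.pi/2-np.arctan2(d[2],h)+D/2-.0286),'dir yaw',np.arctan2(d[1],d[0]))
T=viewer.grab_frame('top');S=viewer.grab_frame('side');save(T,'t9.png');save(S,'s9.png')
c=np.hstack([cv2.resize(T['img'][150:290,110:380],None,fx=1.7,fy=1.7)[:238],cv2.resize(S['img'][100:240+0,200:340],(238,238))])
c=np.vstack([c,cv2.resize(S['img'][200:340,180:380],(c.shape[1]*0+500,350)).repeat(1,0)[:, :] if 0 else np.pad(cv2.resize(S['img'][200:340,180:380],(500,350)),((0,0),(0,c.shape[1]-500),(0,0)))])
cv2.imwrite('pics/v9.png',c[:,:,::-1])
E
```

```text
time_s: 12.55
tool_pos: [508.0, 202.6, 188.4]
ee_rot: [1.1, 1.276, -1.105]
force: [-4.8, -1.4, -0.9]
finger_gap: 7.7
time_s: 13.38
tool_pos: [562.2, 210.0, 260.1]
ee_rot: [1.097, 1.278, -1.11]
force: [-13.1, -4.3, 9.2]
finger_gap: 7.0
[562.21884033 210.00636428 260.08889017] [-13.07423212  -4.29558267   9.1788866 ] 6.998288901263999
dx,dz 75.41269768042898 159.28889017471903 delta deg 49.595428407805116 end from dir 48.493497758275055 dir yaw 0.1357567426401194
```

View pics/v9.png

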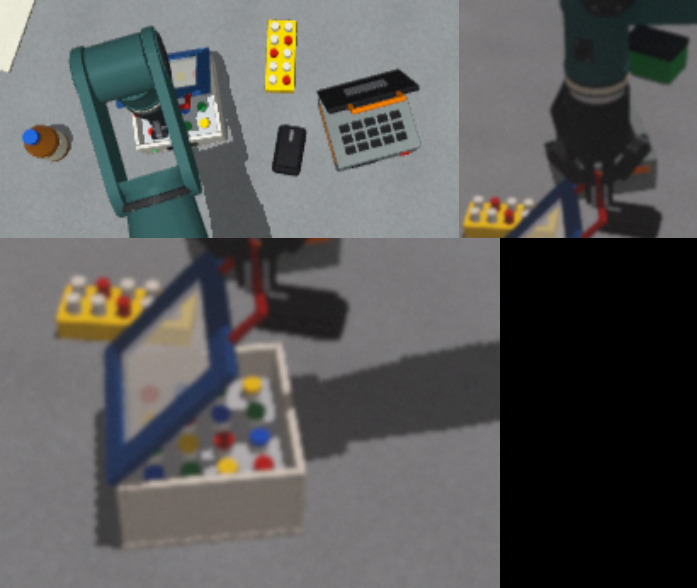

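Run:
```python
from h import *
s=telemetry.sense();f=viewer.grab_frame('wrist');save(f,'w10.png');print(s['tool_pos'],s['ee_rot'],s['force'])
a=cv2.imread('pics/w8.png')[80:380,220:480];b=cv2.imread('pics/w10.png')[80:380,160:560]
cv2.imwrite('pics/v10.png',cv2.resize(cv2.imread('pics/w10.png')[120:380,200:540],None,fx=2.2,fy=2.2))
```

```text
[562.11446124 209.97172249 260.01655625] [ 1.09647572  1.2783407  -1.10968505] [-11.96556549  -3.44363864   8.32044884]
```

View pics/v10.png

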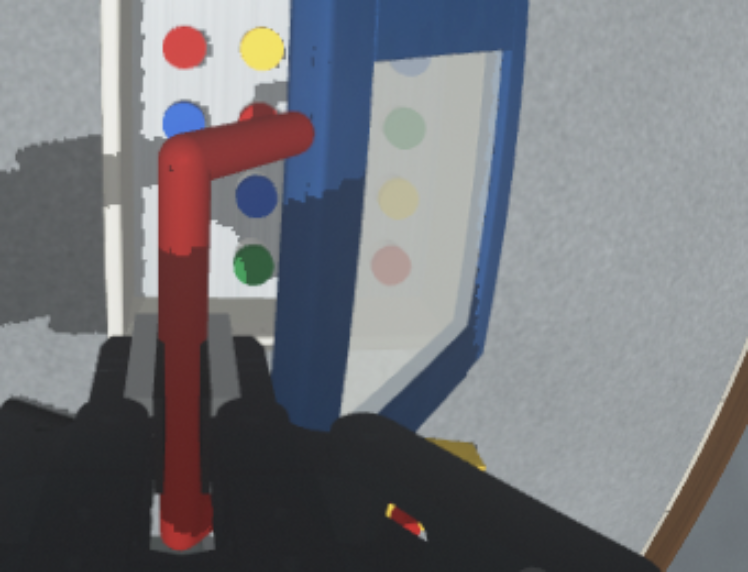

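```bash
python3 -m handwheel '[{"xyz":[-0.0015,0,0],"angular":[0,0,0]},{"xyz":[-0.0015,0,0],"angular":[0,0,0]},{"xyz":[0,0,0],"angular":[0,0,0]},{"xyz":[0,0,0],"angular":[0,0,0]},{"xyz":[0,0,0],"angular":[0,0,0]},{"xyz":[0,0,0],"angular":[0,0,0]},{"xyz":[0,0,0],"angular":[0,0,0]},{"xyz":[0,0,0],"angular":[0,0,0]}]'
python3 - <<'E'
from h import *
s=telemetry.sense();p=s['tool_pos'];print(p,s['force'],s['finger_gap'],s['ee_rot'])
d=p-np.array([487.5,199.8,100.8]);h=np.hypot(*d[:2]);c=np.hypot(h,d[2]);D=2*np.arcsin(c/420.2)
print(h,d[2],np.degrees(D),np.degrees(np.pi/2-np.arctan2(d[2],h)+D/2-.0286),np.degrees(np.arctan2(6+d[2],210-h)-.0286))
f=viewer.grab_frame('wrist');S=viewer.grab_frame('side')
for n,F,b in(('w',f,(230,150,360,400)),('s',S,(255,190,310,250))):
    H=cv2.cvtColor(F['img'],cv2.COLOR_RGB2HSV);m=cv2.inRange(H,(0,150,60),(6,255,255))|cv2.inRange(H,(172,150,60),(180,255,255))
    k=np.zeros_like(m);k[b[1]:b[3],b[0]:b[2]]=1;m=m*k
    v,u=np.nonzero(m)
    print(n,len(u),[(r,u[v==r].min(),u[v==r].max()) for r in sorted(set(v))[::2 if n=='s' else 12]])
# bar ends: wrist near corner, side near corner
print('near corner',tri([ray(f,283.6,192.7,s),ray(S,284.8,228)]))
# predict bar ends in the side view for lid angles
u=np.array([np.cos(.14),np.sin(.14)]);hg=np.array([487.5,199.8])+u*210;
for th in(46,48,50,52):
    a=np.radians(th)+.0286
    for e in(42,-42):
        X=np.array([*(hg-u*210.1*np.cos(a)+e*np.array([-u[1],u[0]])),90.5+210.1*np.sin(a)]);c=np.array(S['R'])@X+S['t'];print(th,e,(foc(S)*c[:2]/c[2]+[S['cx'],S['cy']]).round(1))
E
```

```text
time_s: 14.2
tool_pos: [563.1, 210.1, 261.0]
ee_rot: [1.097, 1.278, -1.11]
force: [-7.9, -2.5, 2.2]
finger_gap: 7.1
[563.09765703 210.0626697  260.96033679] [-7.86805893 -2.48381694  2.23316748] 7.140266903000058 [ 1.09693996  1.27778756 -1.10950009]
76.29107508324849 160.16033678832207 49.94534703348679 48.80442994724357 49.53776956959508
w 2746 [(np.int64(168), np.int64(312), np.int64(313)), (np.int64(181), np.int64(324), np.int64(340)), (np.int64(193), np.int64(273), np.int64(315)), (np.int64(205), np.int64(273), np.int64(293)), (np.int64(217), np.int64(272), np.int64(293)), (np.int64(229), np.int64(272), np.int64(293)), (np.int64(283), np.int64(281), np.int64(285)), (np.int64(295), np.int64(276), np.int64(288)), (np.int64(307), np.int64(276), np.int64(289)), (np.int64(319), np.int64(276), np.int64(289)), (np.int64(331), np.int64(275), np.int64(289)), (np.int64(343), np.int64(275), np.int64(290)), (np.int64(355), np.int64(273), np.int64(295)), (np.int64(367), np.int64(276), np.int64(287))]
s 119 [(np.int64(201), np.int64(280), np.int64(281)), (np.int64(203), np.int64(280), np.int6
[... 369 characters left out ...]
np.int64(282)), (np.int64(221), np.int64(282), np.int64(284)), (np.int64(223), np.int64(282), np.int64(285)), (np.int64(225), np.int64(282), np.int64(285)), (np.int64(227), np.int64(282), np.int64(286)), (np.int64(229), np.int64(282), np.int64(286)), (np.int64(231), np.int64(280), np.int64(284)), (np.int64(233), np.int64(278), np.int64(282)), (np.int64(235), np.int64(276), np.int64(278)), (np.int64(237), np.int64(274), np.int64(276)), (np.int64(239), np.int64(272), np.int64(274))]
near corner [555.10884595 256.96638904 256.84444789]
46 42 [287. 230.]
46 -42 [282.2 204.6]
48 42 [284.3 228.5]
48 -42 [279.7 203.1]
50 42 [281.6 227.1]
50 -42 [277.2 201.7]
52 42 [278.8 225.7]
52 -42 [274.5 200.4]
```

```bash
python3 -m handwheel '[{"xyz":[-0.0015,0.0013,0],"angular":[0,0,0]},{"xyz":[-0.0015,0.0012,0],"angular":[0,0,0]},{"xyz":[0,0,0],"angular":[0,0,0]},{"xyz":[0,0,0],"angular":[0,0,0]},{"xyz":[0,0,0],"angular":[0,0,0]},{"xyz":[0,0,0],"angular":[0,0,0]},{"xyz":[0,0,0],"angular":[0,0,0]},{"xyz":[0,0,0],"angular":[0,0,0]}]'
python3 - <<'E'
from h import *
s=telemetry.sense();p=s['tool_pos'];print(p,s['force'],s['finger_gap'],abs(s['joint_vel']).max())
d=p-np.array([487.5,199.8,100.8]);h=np.hypot(*d[:2]);c=np.hypot(h,d[2]);D=2*np.arcsin(c/420.2)
print(h,d[2],np.degrees(D),np.degrees(np.pi/2-np.arctan2(d[2],h)+D/2-.0286),np.degrees(np.arctan2(6+d[2],210-h)-.0286))
S=viewer.grab_frame('side')
u=np.array([np.cos(.14),np.sin(.14)]);hg=np.array([487.5,199.8])+u*210
for th in(0,49,50):
    a=np.radians(th)+.0286
    for e in(42,-42):
        X=np.array([*(hg-u*210.1*np.cos(a)+e*np.array([-u[1],u[0]])),90.5+210.1*np.sin(a)]);c=np.array(S['R'])@X+S['t'];print(th,e,(foc(S)*c[:2]/c[2]+[S['cx'],S['cy']]).round(1))
def corner(img,b):
    H=cv2.cvtColor(img,cv2.COLOR_RGB2HSV);m=cv2.inRange(H,(0,150,60),(6,255,255))|cv2.inRange(H,(172,150,60),(180,255,255))
    v,w=np.nonzero(m[b[1]:b[3],b[0]:b[2]]);return [(r+b[1],w[v==r].min()+b[0],w[v==r].max()+b[0]) for r in sorted(set(v))]
print('now',[tuple(map(int,x)) for x in corner(S['img'],(272,218,300,240))])
print('closed',[tuple(map(int,x)) for x in corner(cv2.imread('pics/side0.png')[:,:,::-1].copy(),(290,245,325,290))][::2])
E
```

```text
time_s: 14.97
tool_pos: [565.8, 210.5, 263.2]
ee_rot: [1.097, 1.278, -1.11]
force: [-6.3, -3.6, 0.8]
finger_gap: 6.9
[565.76160619 210.46509568 263.18364002] [-6.30885904 -3.58260806  0.7577683 ] 6.941865186609187 0.0009736496320316506
78.98495596727903 162.38364001734425 50.901376014639744 49.750760341962234 50.47575985762476
0 42 [316.2 275.2]
0 -42 [310.2 249.6]
49 42 [283.  227.8]
49 -42 [278.4 202.4]
50 42 [281.6 227.1]
50 -42 [277.2 201.7]
now [(218, 280, 281), (219, 280, 282), (220, 281, 282), (221, 281, 282), (222, 281, 283), (223, 281, 284), (224, 281, 284), (225, 281, 284), (226, 281, 284), (227, 281, 284), (228, 281, 285), (229, 280, 284), (230, 279, 283), (231, 278, 282), (232, 277, 280), (233, 276, 279), (234, 275, 278), (235, 274, 277), (236, 273, 276), (237, 272, 274), (238, 272, 273), (239, 272, 272)]
closed [(248, 307, 310), (250, 296, 312), (252, 310, 312), (254, 311, 313), (256, 312, 313), (258, 312, 314), (260, 312, 314), (262, 313, 315), (264, 313, 315), (266, 314, 315), (268, 314, 316), (270, 315, 316), (272, 315, 317), (274, 315, 317), (276, 302, 318), (278, 301, 313)]
```

Run:
```python
from h import *
print(order.job_done());s=telemetry.sense();print(s['time_s'],s['tool_pos'],s['force'],s['finger_gap'])
```

```text
the job is handed in; nothing more can be done
None
the job is handed in; nothing more can be done
```

I raised the console screen first and let go of it. I then lifted the chamber lid and handed the job in at about 15 s, still holding the lid with an 80 N grip.

- **Screen:** it measured about 64.7° against 65°. The gripper's travel gave 64.7° while I held it, and a camera check after release gave 64.6°. In that camera check the bar came out 195 mm from the hinge instead of 190 mm. The screen stayed up after I let go.
- **Lid:** it is held at about 50°. The gripper's travel gave 49.8 to 50.9° depending on the calculation, and the side camera gave about 49.4°. My first lift came up short, at about 48.5 to 49.5°, with about 16 N of sideways load. Two small corrections fixed the angle and brought the force to about 7 N.
- **Disagreement:** the lid's travel does not fit the stated hinge circle exactly. It is about 3 mm off, or roughly 1°, and I did not find the cause.
- **Mouse, rack and bottle:** the last top picture, taken before the two small lid corrections, showed them where they had stood. I checked this by eye only.
- **Tip box:** it was outside that top picture but showed in the side view.

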